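Load a weld coupon under the stage clip

ROBOT

A 6-joint arm with a two-finger parallel gripper is mounted at the origin on the work surface. World frame = base frame: x ahead of the robot, y to its left, z up, the work surface at z = 0. Lengths are in mm, angles in rad, forces in N, time in s.
With the tool pointing down it reaches from about 275 to 775 mm from the base axis. Payload 14.6 kg.
Tool frame: the origin (TCP) lies midway between the tips of the shut fingers; the grasp point (between the pads) lies 19 mm behind it (ctrl.grasp_offset is the distance from the TCP to the grasp point, in mm); z points along the fingers, y is the line along which they close (so a half turn about z gives the same grasp; the last joint's range is limited). The gripper opens to 85 mm and grips with 20 to 120 N. Pads are 22 mm wide; open, the fingers measure 114 mm over their backs; the gripper's body (76 mm by 85 mm) begins 54 mm behind the grasp point. The pads swing forward as they close: fully open they stand 13 mm farther back than shut.
Start: joints at [0.987, 0.263, -0.048, 1.259, 0, 1.415], TCP at [218.289, 477.47, 199.178] pointing down, gripper open.
Joint ranges: [-2.65, 2.65], [-0.89, 1.7], [-1.18, 1.37], [-2.13, 2.11], [-1.35, 1.29], [-3.14, 3.14]. Speed limits (rad/s): [1.89, 1.89, 2.57, 2.79, 3.14, 3.14].

INTERFACE

Orientations are given as a rotation vector (axis times angle).
In Python, from rig import ctrl gives the robot as it stands. The module is installed in compiled form; this text tells all that it offers.
- The arm moves only by the shell command python3 -m handwheel 'ROWS' [FORCE]. ROWS is JSON, a list of rows, each an object of numbers: "rx", "ry", "rz": the turn, a rotation vector about the tool's x, y, z in degrees; "dx", "dy", "dz": the shift along the tool's x, y, z in m; "claw": the finger opening in m, from 0 to 0.0854. In form: [{"rx": .., "ry": .., "rz": .., "dx": .., "dy": .., "dz": .., "claw": ..}, ...]. A call has 1 to 20 rows; each row is the pose to reach, as a shift and turn from the pose commanded when the call began, along the tool's axes at that moment; what a row does not reach only later rows make up. A row lasts 1/8 s, in which the tool goes at most 62.5 mm and 10.7 degrees, less where a joint would pass 70% of its speed; a pose out of reach is approached as far as the arm can. A call with a gripper value outside its range is refused whole. The fingers move at their own pace and stop on an object; FORCE is the grip in N (left out, the last holds). Time passes only in rows, so rows that repeat a pose let the fingers close. It gives the time, the measured TCP pose, the force, the opening and the grip force at its end, in the units of the state.
- ctrl.state(): the state, without advancing time (a new reading comes with each control period).
- ctrl.grab_frame(name): name is "scene" or "side" or "wrist"; returns a dict with "frame" (384x512x3 uint8, red, green, blue), "depth" (384x512 float32, mm along the optical axis (not along the pixel's ray), 0 where there is no reading), "fx", "fy", "cx", "cy" (pixels), "rvec" (rotation vector, rad) and "tvec" (3), from world to camera coordinates, as OpenCV has them. Camera axes: x right, y down, z forward; pixel columns grow to the right and rows downward; lengths in mm; the calibration is good to about 2 mm. The wrist camera is an equidistant fisheye: a pixel r from the principal point sees the ray r / f radians off the axis. A picture is of the moment at which its call begins.
- ctrl.close_job(): hands the job in; it is judged then, once.
Trained networks look in a picture, given as the dict that the camera call returned (one of the last four; its "shot" number tells which), for a name from the list of things; names that differ only in an ending like _2 or _b are one class to them, and where a whole thing is asked for, a point or a joint stands for the part that bears it (a point fixed in the world has none). Each returns a list of dicts, best first, with "conf" (0 to 1); they miss things now and then, are a little off and sometimes report something else, mostly with a low value. They report only what shows in the picture. A call takes as long as a camera call. They do not tell look-alikes from the thing itself.
- ctrl.spot_in(thing, picture): "xyz" ([x, y, z] in mm, in the coordinates of the camera as it stood for that picture, good to about 4 mm: the middle of the surface that is visible of it).
The state is a dict: "time": time; "qpos": joint angles; "joint_vel": joint speeds; "effort": joint torques, N m; "position": TCP position; "ee_rot": TCP orientation; "force": force on the tool from outside, world axes, zero at the start; "wrist_torque": the same for the moment, N m; "finger_gap": finger opening in mm; "finger_force": force on a finger pad.
Only numpy, scipy, OpenCV 4.12 (cv2) and the standard library are available. Lean on these libraries where they do the work, as an engineer would, in place of code of your own. Each camera call takes 0.05 s, during which the arm holds its last target. There are 200 camera calls.

TASK

Load the weld coupon into the inspection stage: with one fingertip press down the red tail of the spring clip and hold it so that the nose stays up, and with the other fingertip push the coupon along the bed beneath the nose until it is square and fully home against the end stop. Only then let the clip close on the coupon and draw back. Push the coupon only, never pick it up, and leave the microscope, bottle, wire brush and welding magnet where they are.

Things in the scene. Friction and masses are not known exactly. Their poses are not given: they have to be found in the camera images.
- stage: Green inspection stage, screwed down; place and yaw vary. Its x is the push direction (to the end stop), y towards the clip's side, z up. Origin at bench level under the coupon's home centre: the coupon is home at x 0, y about 0, z 20 mm. Base plate x -97 to 53, y -54 to 92, top z 12 mm. Dark steel bed for the coupon, x -90 to 16, y -34 to 32, top z 20 mm. Smooth. A thin guide strip, y 32 to 35, 5 mm high, lines the bed's clip side
- stop (a point): Middle of the face of the aluminium end stop, at bed level: stage x 16, y 0, z 20 mm. The stop runs across, y -27 to 27, and its top is 8 mm above the bed. The coupon's leading 50 mm edge comes to rest flat against this face
- clip_pin (a point): Middle of the clip's pin (along the stage's x), at stage x -2, y 39, z 34 mm, between two aluminium lugs (stage x -20 to 16, y 34 to 44, tops at z 38 mm)
- clip (a joint): Opening of the spring clip, rad: 0 at rest (nose 4 mm above the bed, too low for the coupon), 0.225 with the nose resting on the coupon, 0.45 at its stop. Pressing the red tail down opens it; above 0.25 the nose clears the 10 mm coupon. It springs back when let go. About 4 N on the tail starts it, about 9 N takes it to its stop
- clip_tail (a point): Middle of the top of the clip's red tail plate: 60 mm long (stage x -32 to 28), 24 mm across. At rest at stage y 65, 33 mm above the bench, sloping up outward by 0.45 rad; at the clip's stop level, y 62, 21.5 mm above the bench, 1.5 mm above the bed; at 0.3 rad about 25 mm. So a fingertip holding it down is level with the coupon's edge, for the other to push it
- clip_nose (a point): Underside of the clip's rolled steel nose, 20 mm wide (stage x -12 to 8), middle of its width: at rest at stage x -2, y 14, 4 mm above the bed; fully open 16 mm above the bed
- coupon: Loose flat steel coupon, brass-coloured weld zone on its face, 32 mm (x) by 50 mm (y) by 10 mm thick, about 125 g; origin at the centre of its underside. It starts on the bed, 34 to 54 mm short of home, up to 6 mm off sideways, turned up to 0.15 rad. Its +x edge (50 mm) goes to the stop, its +y end beneath the nose (12 mm of it); push the middle of its -x edge
- microscope: Bystander: hand-held tube microscope, black with a blue band, standing upright, 38 mm diameter, 110 mm tall; origin at the centre of its foot
- bottle: Bystander: small amber etchant bottle, 40 mm diameter, 85 mm tall; origin at the centre of its foot
- brush: Bystander: wire brush lying on its side on the bench, wooden handle 225 mm long (its x), brass-coloured bristles, 38 mm across, 28 mm high; origin on its underside
- magnet: Bystander: yellow triangular welding magnet lying flat, about 80 by 80 mm, 16 mm high; origin on its underside
Things that resemble listed ones, but are neither listed nor needed, are in the scene too. What is meant by the stage is not blue, pink or yellow, and is the larger of those in its own colour.

How it is judged (in metres and radians):
On the way, in this order (a step that is already met when the one before it is completed fails the run):
1. the clip is held open by a finger while the coupon is still outside it (value of joint clip above 0.25 rad and contact force between the fingers and stage above 1 N and x of coupon in the frame of stage below -0.024 m), for 0.1 s.
2. the coupon goes beneath the raised nose with the clip still held open (value of joint clip above 0.24 rad and contact force between the fingers and stage above 1 N and x of coupon in the frame of stage above -0.018 m), for 0.05 s.
3. the coupon reaches the end stop with the clip still held open (value of joint clip above 0.24 rad and contact force between the fingers and stage above 1 N and x of coupon in the frame of stage above -0.003 m), for 0.05 s.
At the end, for the whole second after the job is handed in: The coupon lies flat on the bed, home against the end stop within 3 mm and square within 0.07 rad, within 10 mm of the middle sideways, at rest, with the clip let go and its nose resting on the coupon (0.18 to 0.27 rad) (x of coupon in the frame of stage between -0.003 and 0.003 m and y of coupon in the frame of stage between -0.01 and 0.01 m and z of coupon in the frame of stage between 0.018 and 0.022 m and angle between coupon's own z axis and vertical below 0.05 rad and angle between the x axis of coupon and the x axis of stage, either way round below 0.07 rad and value of joint clip between 0.18 and 0.27 rad and contact force between coupon and stage above 2 N and linear speed of coupon below 0.01 m/s); the robot touches nothing.
It fails at once if the clip is let down on the coupon before it is home (x of coupon in the frame of stage between -0.02 and -0.006 m and value of joint clip below 0.235 rad).
It fails at once if the coupon is lifted off the bed or tipped (z of coupon in the frame of stage above 0.027 m or angle between coupon's own z axis and vertical above 0.25 rad).
It fails at once if the coupon is pushed off the bed (z of coupon in the frame of stage below 0.016 m).
It fails at once if the microscope, bottle, brush or magnet is moved (distance of any of microscope, bottle, brush, magnet from where it was at the start of the episode above 0.015 m).
It fails at once if the microscope or the bottle is tipped (angle between any of microscope, bottle's own z axis and vertical above 0.3 rad).
It also fails if it takes over 64 s, if anything falls off the work surface, if the arm or the gripper's body presses on something with over 40 N, if the wrist force passes 120 N, or if a joint passes its speed limit or range.

## Working session

There is one attempt and no reset: what is moved stays moved. The work goes in short steps, Python scripts to look and compute and a shell command to move; the robot and the scene stay as the last step left them, time stands still between calls to the robot, and variables do not carry over. Pictures are saved under pics/ and viewed, at most 10 in all, crops included, and the job is handed in when it is done.

```bash
mkdir -p pics; cat > h.py <<'E'
import numpy as np, cv2
from rig import ctrl
R=lambda v: cv2.Rodrigues(np.array(v,float))[0]
def w(p,xyz): return R(p["rvec"]).T@(np.array(xyz,float)-np.array(p["tvec"],float).ravel())
def cloud(p):
    d=p["depth"].astype(float); v,u=np.mgrid[:d.shape[0],:d.shape[1]]
    c=np.stack([(u-p["cx"])/p["fx"]*d,(v-p["cy"])/p["fy"]*d,d],-1)
    return (c-np.array(p["tvec"],float).ravel())@R(p["rvec"])
E
python3 - <<'E'
from h import *
s=ctrl.state(); print(s)
ims=[]
for n in("scene","side"):
    p=ctrl.grab_frame(n); ims.append(p["frame"][:,:,::-1])
    np.savez(f"{n}.npz",**{k:v for k,v in p.items()})
    for t in("stage","clip_tail","clip_nose","stop","coupon","microscope","bottle","brush","magnet"):
        try: print(n,t,[(w(p,r["xyz"]).round().tolist(),round(r["conf"],2)) for r in ctrl.spot_in(t,p)[:3]])
        except Exception as e: print(n,t,e)
cv2.imwrite("pics/a.png",ims[0]);cv2.imwrite("pics/b.png",ims[1])
E
```

```text
{'time': 0.0, 'qpos': array([ 9.86691304e-01,  2.63511406e-01, -4.88940610e-02,  1.25940914e+00,
       -1.67379924e-05,  1.41551140e+00]), 'joint_vel': array([-0.00039977, -0.00118577, -0.00074804,  0.00042391, -0.00019561,
        0.0007599 ]), 'effort': array([ 3.29797178e-03, -6.37619233e+01,  3.84570336e+01,  1.38358652e-02,
        5.98337738e-05, -3.08868869e-05]), 'position': array([218.13337127, 477.21716671, 198.74682368]), 'ee_rot': array([-6.68364832e-01, -3.06931213e+00,  1.50077985e-03]), 'force': array([-0.26205817, -0.13345533, -0.88349841]), 'wrist_torque': array([0.04070619, 0.01777111, 0.02825636]), 'finger_force': 0.0, 'finger_gap': 85.4084398311811}
scene stage [([401.0, -29.0, 11.0], 0.82), ([625.0, -118.0, 9.0], 0.76), ([636.0, 278.0, 14.0], 0.72)]
scene clip_tail [([776.0, -244.0, 20.0], 0.79), ([631.0, -74.0, 34.0], 0.75), ([412.0, 21.0, 33.0], 0.69)]
scene clip_nose [([774.0, -247.0, 23.0], 0.86), ([655.0, 332.0, 29.0], 0.67), ([631.0, -70.0, 31.0], 0.58)]
scene stop [([400.0, -27.0, 8.0], 0.9), ([634.0, 281.0, 15.0], 0.87), ([765.0, -281.0, 9.0], 0.75)]
sce
[... 187 characters left out ...]
 0.22)]
scene brush [([570.0, -337.0, 21.0], 0.94)]
scene magnet []
side stage [([611.0, -118.0, 14.0], 0.98), ([631.0, 281.0, 18.0], 0.91), ([389.0, -24.0, 18.0], 0.77)]
side clip_tail [([629.0, -66.0, 33.0], 0.71), ([663.0, -7.0, 72.0], 0.69), ([651.0, 338.0, 33.0], 0.53)]
side clip_nose [([628.0, -67.0, 33.0], 0.75), ([775.0, -245.0, 23.0], 0.62), ([417.0, 18.0, 34.0], 0.6)]
side stop [([756.0, -280.0, 8.0], 0.91), ([389.0, -26.0, 20.0], 0.69), ([628.0, 281.0, 16.0], 0.65)]
side coupon [([585.0, -125.0, 32.0], 0.62)]
side microscope [([659.0, -9.0, 75.0], 0.71)]
side bottle [([619.0, -253.0, 48.0], 0.69)]
side brush [([565.0, -340.0, 29.0], 0.67)]
side magnet [([581.0, 41.0, 17.0], 0.69)]
```

View pics/a.png

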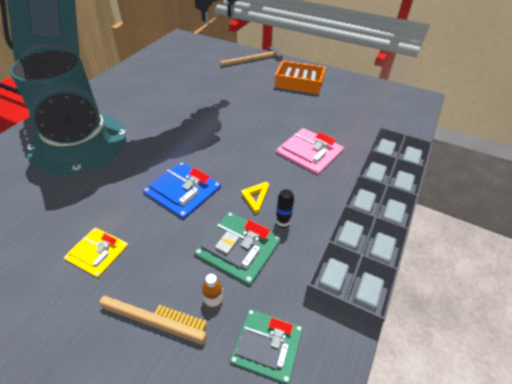

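View pics/b.png

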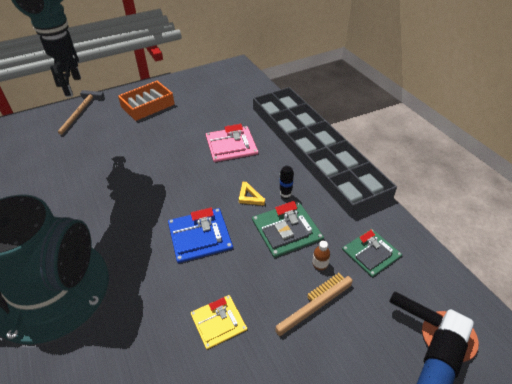

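Scene: the larger green stage is at about px (238,247) in the scene view and (287,229) in the side view. The coupon lies on its bed, the red tail is on the world +y side, and the microscope stands close behind the tail. The blue, pink, yellow and small green stages are decoys. Next I fit the stage pose.

```bash
python3 - <<'E'
from h import *
for n in("scene","side"):
    p=dict(np.load(n+".npz")); P=cloud(p); hsv=cv2.cvtColor(p["frame"],cv2.COLOR_RGB2HSV).astype(int)
    near=(np.hypot(P[...,0]-618,P[...,1]+112)<125)&(p["depth"]>0)
    H,S,V=hsv[...,0],hsv[...,1],hsv[...,2]
    g=near&(H>60)&(H<95)&(S>100)&(P[...,2]<25)&(P[...,2]>2)
    l,lab=cv2.connectedComponents(g.astype(np.uint8)); k=np.argmax(np.bincount(lab[g])); g=lab==k
    G=P[g]; print(n,"green z",np.percentile(G[:,2],[10,50,90]).round(1), cv2.minAreaRect(G[:,:2].astype(np.float32)))
    r=near&((H<8)|(H>172))&(S>150)&(P[...,2]>15); Q=P[r]; print("red",len(Q),Q.mean(0).round(1),cv2.minAreaRect(Q[:,:2].astype(np.float32)))
    c=near&(P[...,2]>24)&(S<110)&(V>90)&(np.hypot(P[...,0]-588,P[...,1]+125)<35); Q=P[c]
    print("coupon",len(Q),Q.mean(0).round(1),cv2.minAreaRect(Q[:,:2].astype(np.float32)))
    v,u=np.argwhere(g).mean(0).astype(int); v0,u0=max(v-55,0),max(u-65,0)
    cv2.imwrite(f"pics/c_{n}.png",cv2.resize(p["frame"][v0:v0+100,u0:u0+130,::-1],None,fx=5,fy=5,interpolation=2))
a,b=cv2.imread("pics/c_scene.png"),cv2.imread("pics/c_side.png")
cv2.imwrite("pics/d.png",cv2.resize(np.hstack([a,b]),(800,308)))
E
```

```text
scene green z [ 8.9 10.7 12.2] ((611.14013671875, -107.44856262207031), (146.26719665527344, 144.54263305664062), 86.07180786132812)
red 226 [633.  -60.9  32. ] ((631.5835571289062, -60.407127380371094), (22.567716598510742, 58.052616119384766), 85.8064956665039)
coupon 258 [ 588.9 -125.    28.5] ((596.0497436523438, -120.35935974121094), (58.59941101074219, 47.4500846862793), 86.08688354492188)
side green z [10.4 13.2 15.5] ((636.9931030273438, -147.28076171875), (187.1118927001953, 92.37505340576172), 38.99616622924805)
red 160 [632.5 -60.4  34. ] ((633.1539916992188, -60.749141693115234), (22.9934024810791, 60.09829330444336), 89.33140563964844)
coupon 188 [ 587.6 -124.    30.5] ((592.8162841796875, -120.04612731933594), (57.28081130981445, 54.09162902832031), 85.77559661865234)
```

View pics/d.png

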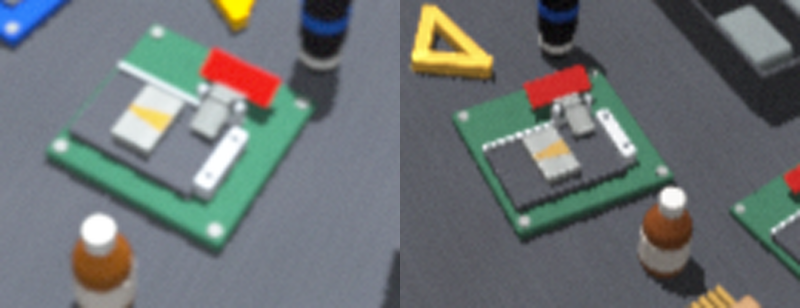

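```bash
python3 -m handwheel '[{"dx":-0.564,"dy":-0.369,"rz":17,"claw":0.064},{"dx":-0.564,"dy":-0.369,"rz":17,"claw":0.064},{"dx":-0.564,"dy":-0.369,"rz":17,"claw":0.064},{"dx":-0.564,"dy":-0.369,"rz":17,"claw":0.064},{"dx":-0.564,"dy":-0.369,"rz":17,"claw":0.064},{"dx":-0.564,"dy":-0.369,"rz":17,"claw":0.064},{"dx":-0.564,"dy":-0.369,"rz":17,"claw":0.064},{"dx":-0.564,"dy":-0.369,"rz":17,"claw":0.064},{"dx":-0.564,"dy":-0.369,"rz":17,"claw":0.064},{"dx":-0.564,"dy":-0.369,"rz":17,"claw":0.064},{"dx":-0.564,"dy":-0.369,"rz":17,"claw":0.064},{"dx":-0.564,"dy":-0.369,"rz":17,"claw":0.064},{"dx":-0.564,"dy":-0.369,"rz":17,"claw":0.064},{"dx":-0.564,"dy":-0.369,"rz":17,"claw":0.064},{"dx":-0.564,"dy":-0.369,"rz":17,"claw":0.064},{"dx":-0.564,"dy":-0.369,"rz":17,"claw":0.064},{"dx":-0.564,"dy":-0.369,"rz":17,"claw":0.064},{"dx":-0.564,"dy":-0.369,"rz":17,"claw":0.064}]'
```

```text
validation failed for argument at $[0]...
```

```bash
python3 -m handwheel '[{"rx":0,"ry":0,"rz":17,"dx":-0.564,"dy":-0.369,"dz":0,"claw":0.064},{"rx":0,"ry":0,"rz":17,"dx":-0.564,"dy":-0.369,"dz":0,"claw":0.064},{"rx":0,"ry":0,"rz":17,"dx":-0.564,"dy":-0.369,"dz":0,"claw":0.064},{"rx":0,"ry":0,"rz":17,"dx":-0.564,"dy":-0.369,"dz":0,"claw":0.064},{"rx":0,"ry":0,"rz":17,"dx":-0.564,"dy":-0.369,"dz":0,"claw":0.064},{"rx":0,"ry":0,"rz":17,"dx":-0.564,"dy":-0.369,"dz":0,"claw":0.064},{"rx":0,"ry":0,"rz":17,"dx":-0.564,"dy":-0.369,"dz":0,"claw":0.064},{"rx":0,"ry":0,"rz":17,"dx":-0.564,"dy":-0.369,"dz":0,"claw":0.064},{"rx":0,"ry":0,"rz":17,"dx":-0.564,"dy":-0.369,"dz":0,"claw":0.064},{"rx":0,"ry":0,"rz":17,"dx":-0.564,"dy":-0.369,"dz":0,"claw":0.064},{"rx":0,"ry":0,"rz":17,"dx":-0.564,"dy":-0.369,"dz":0,"claw":0.064},{"rx":0,"ry":0,"rz":17,"dx":-0.564,"dy":-0.369,"dz":0,"claw":0.064},{"rx":0,"ry":0,"rz":17,"dx":-0.564,"dy":-0.369,"dz":0,"claw":0.064},{"rx":0,"ry":0,"rz":17,"dx":-0.564,"dy":-0.369,"dz":0,"claw":0.064},{"rx":0,"ry":0,"rz":17,"dx":-0.564,"dy":-0.369,"dz":0,"claw":0.064},{"rx":0,"ry":0,"rz":17,"dx":-0.564,"dy":-0.369,"dz":0,"claw":0.064}]'
```

```text
time: 3.0
position: [577.7, -92.1, 199.4]
ee_rot: [1.114, 2.937, 0.0]
force: [-0.1, 0.9, 0.1]
finger_gap: 64.0
finger_force: 0.0
```

```bash
cat >> h.py <<'E'
def wcloud(p):
    d=p["depth"].astype(float); v,u=np.mgrid[:d.shape[0],:d.shape[1]]
    x,y=(u-p["cx"])/p["fx"],(v-p["cy"])/p["fy"]; r=np.hypot(x,y)+1e-9; k=np.tan(np.minimum(r,1.5))/r
    c=np.stack([x*k*d,y*k*d,d],-1)
    return (c-np.array(p["tvec"],float).ravel())@R(p["rvec"])
O=np.array([631.6,-127.9]); YAW=np.radians(-4)
def st(xy):
    c,s=np.cos(YAW),np.sin(YAW); return (np.asarray(xy)[...,:2]-O)@np.array([[c,-s],[s,c]])
E
python3 - <<'E'
from h import *
p=ctrl.grab_frame("wrist"); np.savez("w.npz",**p); P=wcloud(p)
hsv=cv2.cvtColor(p["frame"],cv2.COLOR_RGB2HSV).astype(int);H,S,V=hsv[...,0],hsv[...,1],hsv[...,2]
for t in("coupon","clip_tail","clip_nose"): print(t,[(w(p,r["xyz"]).round().tolist(),st(w(p,r["xyz"])).round().tolist(),round(r["conf"],2)) for r in ctrl.spot_in(t,p)[:3]])
near=(np.hypot(P[...,0]-618,P[...,1]+112)<125)&(p["depth"]>0)
g=near&(H>60)&(H<95)&(S>100)&(abs(P[...,2]-12)<10)
G=P[g];print(np.percentile(G[:,2],[5,50,95]),cv2.minAreaRect(G[:,:2].astype(np.float32)))
r=near&((H<8)|(H>172))&(S>150); Q=P[r]; print("red",Q.mean(0),cv2.minAreaRect(Q[:,:2].astype(np.float32)))
cv2.imwrite("pics/w.png",p["frame"][:,:,::-1])
E
```

```text
coupon [([588.0, -122.0, 30.0], [-44.0, 3.0], 0.79)]
clip_tail [([648.0, 327.0, 29.0], [-16.0, 455.0], 0.84), ([417.0, 8.0, 29.0], [-223.0, 121.0], 0.66), ([347.0, -249.0, 23.0], [-275.0, -140.0], 0.59)]
clip_nose [([654.0, 327.0, 31.0], [-9.0, 456.0], 0.98), ([629.0, -71.0, 35.0], [-7.0, 57.0], 0.81), ([346.0, -246.0, 20.0], [-277.0, -137.0], 0.79)]
[10.36061997 11.58212684 12.86392057] ((608.6250610351562, -106.71680450439453), (141.01864624023438, 144.5715789794922), 86.43229675292969)
red [630.72812269 -61.45115435  34.579149  ] ((616.370849609375, -63.48490524291992), (91.4134292602539, 29.631736755371094), 6.155449867248535)
```

View pics/w.png

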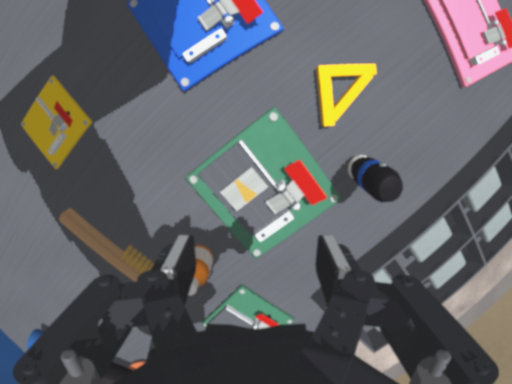

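The wrist view shows the coupon at px (243,188), the tail at (306,183), and the stop at (274,227). The fingers are at (180,255) and (335,255), and the right one is on the tail side. I'll refine the numbers and the fingertip shape from this same picture.

```bash
python3 - <<'E'
from h import *
p=dict(np.load("w.npz",allow_pickle=True)); P=wcloud(p)
hsv=cv2.cvtColor(p["frame"],cv2.COLOR_RGB2HSV).astype(int);H,S,V=hsv[...,0],hsv[...,1],hsv[...,2]
def box(m,name):
    m=m&(p["depth"]>0); l,lab=cv2.connectedComponents(m.astype(np.uint8)); m=lab==np.argmax(np.bincount(lab[m]))
    q=P[m]; r=cv2.minAreaRect(q[:,:2].astype(np.float32)); print(name,m.sum(),"z%.1f"%np.median(q[:,2]),"rect",np.round(r[0]),np.round(r[1]),round(r[2],1),"stage",st(r[0]).round(1))
u=np.arange(512)[None,:]+0*V; v=np.arange(384)[:,None]+0*V
win=lambda a,b,c,d:(u>a)&(u<b)&(v>c)&(v<d)
box(win(215,270,160,215)&(V>140),"coupon")
box(win(275,335,150,215)&((H<8)|(H>172))&(S>150),"tail")
box(win(245,300,205,250)&(V>180)&(S<60),"stop")
box(win(180,340,100,260)&(H>60)&(H<95)&(S>90),"green")
s=ctrl.state(); Rt=R(s["ee_rot"]); T=(P-s["position"])@Rt
for n,m in(("L",win(150,215,230,300)),("R",win(310,375,230,300))):
    q=T[m&(p["depth"]>0)&(p["depth"]<260)]; q=q[(abs(q[:,2])<45)]
    if len(q):
        print(n,len(q),"min/max",q.min(0).round(),q.max(0).round())
        k=q[q[:,2]>q[:,2].max()-8]; print("tip x,y range",k.min(0).round(1),k.max(0).round(1))
print("y axis",Rt[:,1].round(3),"x",Rt[:,0].round(3))
E
```

```text
coupon 1146 z29.5 rect [ 591. -126.] [54. 36.] 87.5 stage [-40.6  -0.5]
tail 781 z32.6 rect [632. -62.] [23. 59.] 86.6 stage [-4.2 65.4]
stop 429 z27.5 rect [ 656. -132.] [60. 20.] 86.4 stage [24.5 -1.9]
green 3005 z11.5 rect [ 603. -102.] [135. 134.] 86.6 stage [-30.3  23.8]
L 152 min/max [-11. -44. -45.] [ 12. -33. -37.]
tip x,y range [-10.9 -44.3 -45. ] [ 11.7 -32.9 -37.4]
R 149 min/max [-11.  30. -45.] [ 12.  41. -38.]
tip x,y range [-11.1  30.2 -45. ] [ 11.7  41.2 -37.9]
y axis [ 0.663  0.748 -0.   ] x [-0.748  0.663 -0.   ]
```

```bash
python3 -m handwheel '[{"rx":0,"ry":0,"rz":0,"dx":-0.003,"dy":0.002,"dz":0.05,"claw":0.064},{"rx":0,"ry":0,"rz":0,"dx":-0.003,"dy":0.002,"dz":0.10,"claw":0.064},{"rx":0,"ry":0,"rz":0,"dx":-0.003,"dy":0.002,"dz":0.139,"claw":0.064},{"rx":0,"ry":0,"rz":0,"dx":-0.003,"dy":0.002,"dz":0.139,"claw":0.064},{"rx":0,"ry":0,"rz":0,"dx":-0.003,"dy":0.002,"dz":0.139,"claw":0.064}]'
python3 - <<'E'
from h import *
s=ctrl.state(); print(st(s["position"]))
p=ctrl.grab_frame("side"); 
P=cloud(p); m=(p["depth"]>0)&(np.hypot(P[...,0]-s["position"][0],P[...,1]-s["position"][1])<60)&(P[...,2]>45)&(P[...,2]<110)
T=(P[m]-s["position"])@R(s["ee_rot"])
for lo in (-50,-20): 
  for sg in(-1,1):
    q=T[(sg*T[:,1]>15)]; print(sg,len(q),"max z",np.sort(q[:,2])[-10:].round() if len(q) else 0)
  break
a=p["frame"][150:290,190:390,::-1]; p2=ctrl.grab_frame("scene"); b=p2["frame"][170:310,140:340,::-1]
cv2.imwrite("pics/e.png",cv2.resize(np.hstack([a,b]),(800,280),interpolation=2))
E
```

```text
time: 3.82
position: [582.2, -93.4, 61.8]
ee_rot: [1.114, 2.936, 0.0]
force: [0.1, -0.3, 0.2]
finger_gap: 64.0
finger_force: 0.0
[-51.68838937  30.9934029 ]
-1 9 max z [-48. -48. -47. -47. -44. -44. -43. -42. -40.]
1 5 max z [-48. -47. -45. -45. -39.]
```

View pics/e.png

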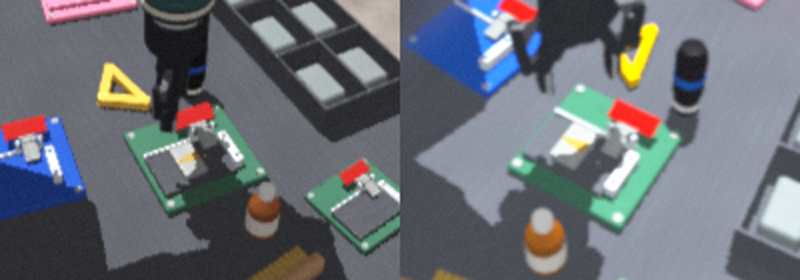

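```bash
python3 - <<'E'
from h import *
s=ctrl.state(); p=ctrl.grab_frame("scene"); K=np.array([[p["fx"],0,p["cx"]],[0,p["fy"],p["cy"]],[0,0,1]])
for sg in(-38,38):
  for z in(0,-10,-20,-40):
    X=s["position"]+R(s["ee_rot"])@[0,sg,z]
    print(sg,z,cv2.projectPoints(X[None],np.array(p["rvec"]),np.array(p["tvec"]),K,None)[0].ravel().round())
E
```

```text
-38 0 [214. 227.]
-38 -10 [214. 224.]
-38 -20 [214. 221.]
-38 -40 [213. 215.]
38 0 [246. 218.]
38 -10 [246. 215.]
38 -20 [246. 212.]
38 -40 [247. 206.]
```

```bash
python3 -m handwheel '[{"rx":0,"ry":0,"rz":0,"dx":0,"dy":0,"dz":0.026,"claw":0.064},{"rx":0,"ry":0,"rz":0,"dx":0,"dy":0,"dz":0.026,"claw":0.064}]'; python3 -m handwheel '[{"rx":0,"ry":0,"rz":0,"dx":0,"dy":0,"dz":0.006,"claw":0.064},{"rx":0,"ry":0,"rz":0,"dx":0,"dy":0,"dz":0.006,"claw":0.064}]';  python3 - <<'E'
from h import *
s=ctrl.state(); print(s["force"].round(1),st(s["position"]))
p=ctrl.grab_frame("scene"); a=p["frame"][190:290,180:300,::-1]
q=ctrl.grab_frame("wrist"); b=q["frame"][:,60:460,::-1]
cv2.imwrite("pics/f.png",np.hstack([cv2.resize(a,(400,333),interpolation=2),cv2.resize(b,(347,333))]))
E
```

```text
time: 4.22
position: [580.8, -93.0, 33.9]
ee_rot: [-1.114, -2.936, 0.0]
force: [-1.2, -1.1, 0.1]
finger_gap: 63.8
finger_force: 0.0
time: 4.47
position: [581.6, -93.2, 28.6]
ee_rot: [1.115, 2.937, 0.0]
force: [-0.4, -0.3, 0.8]
finger_gap: 64.2
finger_force: 0.0
[-0.4 -0.3  0.8] [-52.31310165  31.14938757]
```

View pics/f.png

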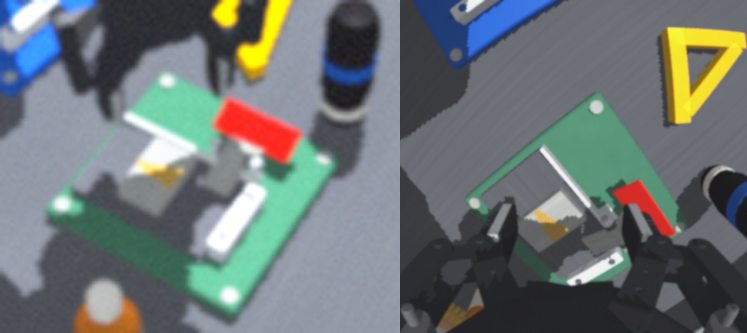

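Scene crop: tip B at about px (118,115), tip A at (222,92). Both still look well above the stage, so I'll check the tip heights with depth.

```bash
python3 - <<'E'
from h import *
s=ctrl.state(); print("off",ctrl.grasp_offset, s["position"],s["qpos"].round(3)); Rt=R(s["ee_rot"])
for n in("scene","side","wrist"):
    p=ctrl.grab_frame(n); P=(wcloud if n=="wrist" else cloud)(p); T=(P-s["position"])@Rt
    V=p["frame"].max(2)
    for sg in(-1,1):
        m=(p["depth"]>0)&(abs(T[...,0])<14)&(sg*T[...,1]>29)&(sg*T[...,1]<50)&(T[...,2]<-8)&(T[...,2]>-80)
        z=np.sort(T[m][:,2]); print(n,sg,len(z),z[-8:].round(1))
        if n!="wrist" and len(z): print(np.argwhere(m)[np.argsort(T[m][:,2])[-3:]].tolist())
E
```

```text
off 18.700000000000003 [581.64074551 -93.18691069  28.69317864] [-0.297  0.47  -0.208  0.892 -0.     0.428]
scene -1 80 [-45.4 -45.  -43.  -42.2 -42.2 -41.1 -40.6 -40.4]
[[227, 215], [226, 213], [228, 214]]
scene 1 95 [-42.9 -42.8 -41.5 -40.3 -38.9 -38.5  -8.2  -8.1]
[[219, 244], [220, 249], [221, 248]]
side -1 48 [-47.4 -47.4 -44.9 -42.5 -42.1 -41.6 -41.2 -35.8]
[[223, 269], [224, 276], [224, 272]]
side 1 18 [-47.9 -47.7 -46.9 -46.6 -46.  -43.8 -43.7  -9.1]
[[204, 282], [203, 277], [208, 279]]
wrist -1 1786 [-38.4 -38.3 -38.3 -38.1 -38.  -37.8 -37.8 -36.9]
wrist 1 1813 [-8.3 -8.3 -8.2 -8.2 -8.1 -8.1 -8.1 -8.1]
```

```bash
python3 -m handwheel '[{"rx":0,"ry":0,"rz":0,"dx":0,"dy":0,"dz":0.003,"claw":0.064},{"rx":0,"ry":0,"rz":0,"dx":0,"dy":0,"dz":0.006,"claw":0.064},{"rx":0,"ry":0,"rz":0,"dx":0,"dy":0,"dz":0.006,"claw":0.064}]'; python3 -m handwheel '[{"rx":0,"ry":0,"rz":0,"dx":0,"dy":0,"dz":0.003,"claw":0.064},{"rx":0,"ry":0,"rz":0,"dx":0,"dy":0,"dz":0.005,"claw":0.064},{"rx":0,"ry":0,"rz":0,"dx":0,"dy":0,"dz":0.005,"claw":0.064}]'
```

```text
time: 5.1
position: [581.2, -93.0, 21.8]
ee_rot: [-1.115, -2.937, 0.0]
force: [-0.3, 0.2, 0.1]
finger_gap: 64.1
finger_force: 0.0
time: 5.48
position: [581.2, -93.1, 17.0]
ee_rot: [-1.115, -2.937, 0.0]
force: [0.0, 0.2, 0.4]
finger_gap: 63.9
finger_force: 0.0
```

```bash
python3 -m handwheel '[{"rx":0,"ry":0,"rz":0,"dx":0,"dy":0,"dz":0.003,"claw":0.064},{"rx":0,"ry":0,"rz":0,"dx":0,"dy":0,"dz":0.006,"claw":0.064},{"rx":0,"ry":0,"rz":0,"dx":0,"dy":0,"dz":0.006,"claw":0.064}]'; python3 -m handwheel '[{"rx":0,"ry":0,"rz":0,"dx":0,"dy":0,"dz":0.003,"claw":0.064},{"rx":0,"ry":0,"rz":0,"dx":0,"dy":0,"dz":0.006,"claw":0.064},{"rx":0,"ry":0,"rz":0,"dx":0,"dy":0,"dz":0.006,"claw":0.064}]'
python3 - <<'E'
from h import *
s=ctrl.state(); Rt=R(s["ee_rot"]);print(s["position"],s["force"])
p=ctrl.grab_frame("scene"); a=p["frame"][190:280,180:288,::-1]
q=ctrl.grab_frame("side"); b=q["frame"][170:260,230:338,::-1]
cv2.imwrite("pics/g.png",cv2.resize(np.hstack([a,b]),(800,333),interpolation=2))
for n,p in(("scene",p),("side",q)):
    P=cloud(p); T=(P-s["position"])@Rt
    for sg in(-1,1):
        m=(p["depth"]>0)&(abs(T[...,0])<14)&(sg*T[...,1]>29)&(sg*T[...,1]<50)&(T[...,2]<20)&(T[...,2]>-80)
        z=np.sort(P[m][:,2]); print(n,sg,len(z),np.histogram(z,bins=range(8,80,6)))
E
```

```text
time: 5.85
position: [581.2, -93.1, 10.9]
ee_rot: [-1.115, -2.937, 0.0]
force: [-0.1, 0.1, -0.0]
finger_gap: 63.9
finger_force: 0.0
time: 6.22
position: [581.2, -93.0, 4.9]
ee_rot: [-1.115, -2.937, 0.0]
force: [-0.3, -0.8, -0.0]
finger_gap: 64.2
finger_force: 0.0
[581.15948418 -93.04230446   4.87434276] [-0.27814993 -0.79969672 -0.04833155]
scene -1 150 (array([ 0, 69, 13,  0,  0,  0,  7,  9, 12, 13, 13]), array([ 8, 14, 20, 26, 32, 38, 44, 50, 56, 62, 68, 74]))
scene 1 165 (array([18,  0,  2, 38, 17,  1,  8, 16, 18, 15, 13]), array([ 8, 14, 20, 26, 32, 38, 44, 50, 56, 62, 68, 74]))
side -1 110 (array([ 0, 18, 49,  0,  0,  0,  2,  8, 12, 12,  8]), array([ 8, 14, 20, 26, 32, 38, 44, 50, 56, 62, 68, 74]))
side 1 61 (array([17, 14,  0,  9,  3,  0,  4,  6,  5,  1,  1]), array([ 8, 14, 20, 26, 32, 38, 44, 50, 56, 62, 68, 74]))
```

View pics/g.png

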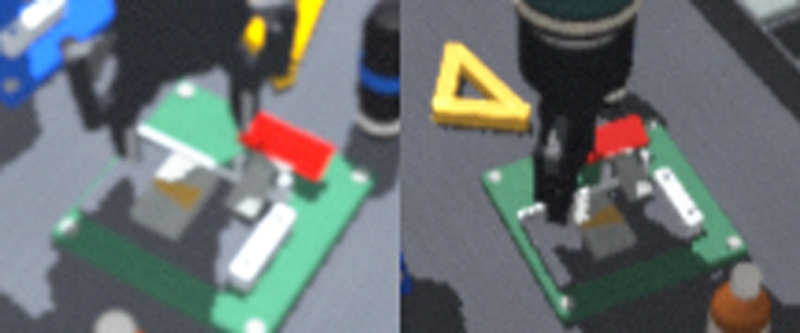

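```bash
python3 -m handwheel '[{"rx":0,"ry":0,"rz":0,"dx":-0.0024,"dy":0.0018,"dz":0.0,"claw":0.064},{"rx":0,"ry":0,"rz":0,"dx":-0.0024,"dy":0.0018,"dz":0.006,"claw":0.064},{"rx":0,"ry":0,"rz":0,"dx":-0.0024,"dy":0.0018,"dz":0.006,"claw":0.064}]'
python3 - <<'E'
from h import *
s=ctrl.state(); Rt=R(s["ee_rot"]);print(st(s["position"]),s["force"])
for n in("scene","wrist","side"):
    p=ctrl.grab_frame(n)
    P=(wcloud if n=="wrist" else cloud)(p); T=(P-s["position"])@Rt; ok=p["depth"]>0
    for lo,hi in((-60,-35),(-85,-60),(-120,-85)):
        m=ok&(T[...,2]>lo)&(T[...,2]<hi)&(abs(T[...,0])<45)&(abs(T[...,1])<85)
        if m.sum(): print(n,lo,hi,np.percentile(T[m][:,1],[0.5,99.5]).round(),np.percentile(T[m][:,0],[.5,99.5]).round())
    h=p["frame"].max(2)
    m=ok&(np.hypot(P[...,0]-666,P[...,1]+8)<40)&(P[...,2]>50)&(P[...,2]<115); 
    if m.sum(): print("scope",P[m].min(0).round(),P[m].max(0).round())
E
```

```text
time: 6.7
position: [584.0, -93.3, -1.4]
ee_rot: [-1.114, -2.936, 0.0]
force: [-0.6, 0.3, 0.1]
finger_gap: 63.7
finger_force: 0.0
[-49.9020829  31.2383681] [-0.58775097  0.33258014  0.05310506]
scene -60 -35 [-48.  80.] [-44.  12.]
scene -85 -60 [-59.  54.] [-13.  11.]
scene -120 -85 [-68.  63.] [-17.  14.]
scope [651. -15.  51.] [688.  19. 110.]
wrist -60 -35 [-46.  73.] [-41.  13.]
wrist -85 -60 [-59.  56.] [-10.  14.]
wrist -120 -85 [-66.  63.] [-12.  18.]
scope [649. -14.  50.] [676.  23. 101.]
side -60 -35 [-47.  83.] [-44.  10.]
side -85 -60 [-48.  33.] [-12.   4.]
side -120 -85 [-67.  21.] [-17.  17.]
```

```bash
python3 -m handwheel '[{"rx":0,"ry":0,"rz":0,"dx":0,"dy":0,"dz":0.002,"claw":0.064},{"rx":0,"ry":0,"rz":0,"dx":0,"dy":0,"dz":0.004,"claw":0.064},{"rx":0,"ry":0,"rz":0,"dx":0,"dy":0,"dz":0.004,"claw":0.064}]'; python3 -m handwheel '[{"rx":0,"ry":0,"rz":0,"dx":0,"dy":0,"dz":0.002,"claw":0.064},{"rx":0,"ry":0,"rz":0,"dx":0,"dy":0,"dz":0.004,"claw":0.064},{"rx":0,"ry":0,"rz":0,"dx":0,"dy":0,"dz":0.004,"claw":0.064}]'
```

```text
time: 7.22
position: [584.2, -93.3, -5.0]
ee_rot: [-1.115, -2.937, 0.0]
force: [0.3, -1.3, -0.3]
finger_gap: 63.9
finger_force: 0.0
time: 7.6
position: [584.5, -93.5, -8.8]
ee_rot: [1.115, 2.937, -0.0]
force: [0.8, -0.1, 3.6]
finger_gap: 64.2
finger_force: 1.8
```

```bash
python3 -m handwheel '[{"rx":0,"ry":0,"rz":0,"dx":0,"dy":0,"dz":0.002,"claw":0.064},{"rx":0,"ry":0,"rz":0,"dx":0,"dy":0,"dz":0.004,"claw":0.064},{"rx":0,"ry":0,"rz":0,"dx":0,"dy":0,"dz":0.004,"claw":0.064}]'; python3 -m handwheel '[{"rx":0,"ry":0,"rz":0,"dx":0,"dy":0,"dz":0.002,"claw":0.064},{"rx":0,"ry":0,"rz":0,"dx":0,"dy":0,"dz":0.003,"claw":0.064},{"rx":0,"ry":0,"rz":0,"dx":0,"dy":0,"dz":0.003,"claw":0.064}]'
```

```text
time: 7.98
position: [584.6, -94.0, -12.7]
ee_rot: [1.115, 2.936, -0.001]
force: [-1.5, -4.3, 6.5]
finger_gap: 64.2
finger_force: 3.6
time: 8.35
position: [584.8, -94.3, -15.4]
ee_rot: [1.115, 2.935, -0.002]
force: [-1.4, -5.3, 9.7]
finger_gap: 63.6
finger_force: 4.9
```

```bash
python3 - <<'E'
from h import *
s=ctrl.state(); Rt=R(s["ee_rot"]);print(st(s["position"]))
ims=[]
for n,(r,c) in(("scene",(200,195)),("side",(180,245))):
    p=ctrl.grab_frame(n); ims.append(cv2.resize(p["frame"][r:r+75,c:c+90,::-1],(400,333),interpolation=2))
    P=cloud(p); S=st(P[...,:2]); hsv=cv2.cvtColor(p["frame"],cv2.COLOR_RGB2HSV).astype(int)
    m=((hsv[...,0]<8)|(hsv[...,0]>172))&(hsv[...,1]>150)&(abs(S[...,0]+2)<45)&(abs(S[...,1]-62)<30)
    A=np.c_[S[m],np.ones(m.sum())]; k=np.linalg.lstsq(A,P[m][:,2],rcond=None)[0]; print(n,m.sum(),"slopes",k.round(3),"z mid",P[m][:,2].mean(),"y",S[m][:,1].mean())
    T=(P-s["position"])@Rt
    z=P[...,2]
    nose=(abs(S[...,0]+2)<9)&(abs(S[...,1]-18)<8)&(z>21); print("nose z",np.median(z[nose]),np.percentile(z[nose],[5,95]))
cv2.imwrite("pics/i.png",np.hstack(ims))
E
```

```text
[-48.99852532  30.30488004]
scene 156 slopes [-6.8000e-02 -5.0000e-03  2.2913e+01] z mid 22.32078560595177 y 64.6248665440363
nose z 379.3122870068221 [214.47938412 468.23971222]
side 72 slopes [-1.5000e-02 -1.5600e-01  3.5406e+01] z mid 25.21302192092766 y 64.82612560227494
nose z 37.26502865160405 [21.31731319 42.188366  ]
```

View pics/i.png

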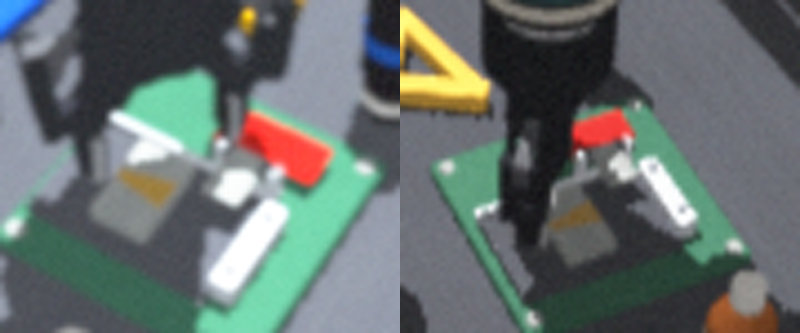

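The tail is nearly level and the nose is up. Finger B stands just behind the coupon's -x edge, at scene crop (95,180). Now I push.

```bash
python3 -m handwheel '[{"rx":0,"ry":0,"rz":0,"dx":-0.0024,"dy":0.0018,"dz":0.0,"claw":0.064},{"rx":0,"ry":0,"rz":0,"dx":-0.0048,"dy":0.0037,"dz":0.0,"claw":0.064},{"rx":0,"ry":0,"rz":0,"dx":-0.0071,"dy":0.0055,"dz":0.0,"claw":0.064},{"rx":0,"ry":0,"rz":0,"dx":-0.0095,"dy":0.0073,"dz":0.0,"claw":0.064},{"rx":0,"ry":0,"rz":0,"dx":-0.0095,"dy":0.0073,"dz":0.0,"claw":0.064}]'
python3 - <<'E'
from h import *
s=ctrl.state(); print(st(s["position"]),s["force"])
for n in("scene","side"):
    p=ctrl.grab_frame(n); P=cloud(p); S=st(P[...,:2]); hsv=cv2.cvtColor(p["frame"],cv2.COLOR_RGB2HSV).astype(int)
    m=((hsv[...,0]<8)|(hsv[...,0]>172))&(hsv[...,1]>150)&(abs(S[...,0]+2)<45)&(abs(S[...,1]-62)<30)
    print(n,m.sum(),"tail z",P[m][:,2].mean(),"y",S[m][:,1].mean())
    r=ctrl.spot_in("coupon",p); print([(st(w(p,q["xyz"])).round(1),w(p,q["xyz"])[2].round(),round(q["conf"],2)) for q in r[:2]])
    b=(hsv[...,0]>12)&(hsv[...,0]<32)&(hsv[...,1]>110)&(abs(S[...,0]+25)<35)&(abs(S[...,1])<28)&(P[...,2]>22)&(P[...,2]<36); print("brass",b.sum(),S[b].mean(0))
E
```

```text
time: 9.07
position: [595.7, -93.5, -16.0]
ee_rot: [-1.113, -2.936, -0.001]
force: [-3.6, 3.1, 4.7]
finger_gap: 64.1
finger_force: 4.4
[-38.25149664  31.78614734] [-3.56328951  3.07699476  4.7486724 ]
scene 132 tail z 21.90009689986832 y 63.285004300258564
[(array([-33.2,   0.9]), np.float64(26.0), 0.56)]
brass 37 [-32.44985447   4.23406079]
side 53 tail z 24.639496744729517 y 63.63017844995409
[(array([-34.6,  -2.7]), np.float64(34.0), 0.45)]
brass 27 [-30.28165081   4.23129842]
```

```bash
python3 -m handwheel '[{"rx":0,"ry":0,"rz":0,"dx":0,"dy":0,"dz":0.001,"claw":0.064},{"rx":0,"ry":0,"rz":0,"dx":0,"dy":0,"dz":0.001,"claw":0.064}]'
```

```text
time: 9.52
position: [595.8, -93.8, -16.7]
ee_rot: [-1.114, -2.936, -0.001]
force: [-4.6, 1.9, 9.2]
finger_gap: 64.1
finger_force: 5.9
```

```bash
python3 -m handwheel '[{"rx":0,"ry":0,"rz":0,"dx":-0.0024,"dy":0.0018,"dz":0.0,"claw":0.064},{"rx":0,"ry":0,"rz":0,"dx":-0.0048,"dy":0.0037,"dz":0.0,"claw":0.064},{"rx":0,"ry":0,"rz":0,"dx":-0.0071,"dy":0.0055,"dz":0.0,"claw":0.064},{"rx":0,"ry":0,"rz":0,"dx":-0.0095,"dy":0.0073,"dz":0.0,"claw":0.064},{"rx":0,"ry":0,"rz":0,"dx":-0.0095,"dy":0.0073,"dz":0.0,"claw":0.064}]'
cat > chk.py <<'E'
from h import *
s=ctrl.state(); print(st(s["position"]),s["position"][2],s["force"])
for n in("scene","side"):
    p=ctrl.grab_frame(n); P=cloud(p); S=st(P[...,:2]); hsv=cv2.cvtColor(p["frame"],cv2.COLOR_RGB2HSV).astype(int)
    m=((hsv[...,0]<8)|(hsv[...,0]>172))&(hsv[...,1]>150)&(abs(S[...,0]+2)<45)&(abs(S[...,1]-62)<30)
    print(n,m.sum(),"tail z",P[m][:,2].mean(),"y",S[m][:,1].mean())
    r=ctrl.spot_in("coupon",p); print([(st(w(p,q["xyz"])).round(1),w(p,q["xyz"])[2].round(),round(q["conf"],2)) for q in r[:2]])
    b=(hsv[...,0]>12)&(hsv[...,0]<32)&(hsv[...,1]>110)&(abs(S[...,0]+15)<35)&(abs(S[...,1])<28)&(P[...,2]>22)&(P[...,2]<36); print("brass",b.sum(),S[b].mean(0),cv2.minAreaRect(S[b].astype(np.float32)))
E
python3 chk.py
```

```text
time: 10.15
position: [607.6, -94.4, -16.8]
ee_rot: [-1.114, -2.936, -0.001]
force: [-6.2, 3.2, 10.3]
finger_gap: 64.0
finger_force: 6.2
[-26.30467497  31.75934097] -16.78015333175268 [-6.18552744  3.21758977 10.255791  ]
scene 129 tail z 21.39723709764392 y 63.072903262211874
[(array([-20.7,   1.2]), np.float64(29.0), 0.84)]
brass 34 [-20.31967677   6.40486561] ((-22.444355010986328, 6.539312362670898), (22.47871971130371, 12.228347778320312), 9.163552284240723)
side 26 tail z 23.064179711702423 y 64.65716916517596
[(array([-23. ,  -5.5]), np.float64(37.0), 0.75)]
brass 24 [-18.4990398    6.24464276] ((-20.7377986907959, 5.601305961608887), (22.70789909362793, 12.680882453918457), 9.5391263961792)
```

```bash
python3 -m handwheel '[{"rx":0,"ry":0,"rz":0,"dx":-0.0024,"dy":0.0018,"dz":0.0,"claw":0.064},{"rx":0,"ry":0,"rz":0,"dx":-0.0048,"dy":0.0037,"dz":0.0,"claw":0.064},{"rx":0,"ry":0,"rz":0,"dx":-0.0071,"dy":0.0055,"dz":0.0,"claw":0.064},{"rx":0,"ry":0,"rz":0,"dx":-0.0095,"dy":0.0073,"dz":0.0,"claw":0.064},{"rx":0,"ry":0,"rz":0,"dx":-0.0095,"dy":0.0073,"dz":0.0,"claw":0.064}]'
python3 chk.py
```

```text
time: 10.98
position: [619.8, -95.7, -16.7]
ee_rot: [-1.114, -2.937, -0.0]
force: [-3.9, 1.6, 9.2]
finger_gap: 63.9
finger_force: 4.6
[-14.03840842  31.34351714] -16.73982834267162 [-3.9466228   1.55554496  9.16458804]
scene 117 tail z 21.19235038224191 y 63.82188269375875
[(array([-2. , -7.4]), np.float64(12.0), 0.72), (array([-9.4, -0.4]), np.float64(27.0), 0.67)]
brass 34 [-8.77238184  6.90998296] ((-10.405878067016602, 7.860791206359863), (23.93641471862793, 10.927228927612305), 3.7492854595184326)
side 22 tail z 21.948491123905498 y 64.21544949477739
[(array([  -3.5, -127.3]), np.float64(49.0), 0.5), (array([-11.1,  -7. ]), np.float64(34.0), 0.43)]
brass 24 [-6.95703119  6.40278721] ((-8.291152954101562, 5.018147945404053), (21.2802791595459, 12.766434669494629), 19.825532913208008)
```

Coupon at about x -9. The last stretch goes slowly, watching the force.

```bash
python3 -m handwheel '[{"rx":0,"ry":0,"rz":0,"dx":-0.0024,"dy":0.0018,"dz":0.0,"claw":0.064},{"rx":0,"ry":0,"rz":0,"dx":-0.0048,"dy":0.0037,"dz":0.0,"claw":0.064},{"rx":0,"ry":0,"rz":0,"dx":-0.0048,"dy":0.0037,"dz":0.0,"claw":0.064}]'; python3 -m handwheel '[{"rx":0,"ry":0,"rz":0,"dx":-0.0016,"dy":0.0012,"dz":0.0,"claw":0.064},{"rx":0,"ry":0,"rz":0,"dx":-0.0016,"dy":0.0012,"dz":0.0,"claw":0.064}]'
python3 chk.py
```

```text
time: 11.55
position: [625.2, -96.0, -16.8]
ee_rot: [-1.114, -2.935, 0.0]
force: [-7.5, 0.3, 11.6]
finger_gap: 64.2
finger_force: 7.1
time: 11.8
position: [625.8, -95.9, -16.9]
ee_rot: [-1.114, -2.933, 0.001]
force: [-15.0, 0.6, 16.7]
finger_gap: 63.9
finger_force: 11.9
[-8.01695279 31.52531078] -16.864139241111403 [-15.03096826   0.61556941  16.72943348]
scene 112 tail z 21.788683213581475 y 63.71487935197431
[(array([-3.8, -1.3]), np.float64(26.0), 0.62)]
brass 34 [-2.46250756  7.54361261] ((-3.364626884460449, 6.5508809089660645), (22.196386337280273, 10.91702651977539), 25.24793243408203)
side 37 tail z 22.213820447876635 y 63.09189864839896
[(array([-4.3, -6.6]), np.float64(34.0), 0.46)]
brass 24 [-2.07251402  6.68285546] ((-3.168055534362793, 8.296966552734375), (20.885677337646484, 10.626724243164062), 1.8845467567443848)
```

```bash
python3 -m handwheel '[{"rx":0,"ry":0,"rz":0,"dx":-0.0012,"dy":0.0009,"dz":0.0,"claw":0.064},{"rx":0,"ry":0,"rz":0,"dx":-0.0024,"dy":0.0018,"dz":0.0,"claw":0.064},{"rx":0,"ry":0,"rz":0,"dx":-0.0024,"dy":0.0018,"dz":0.0,"claw":0.064}]'
python3 - <<'E'
from h import *
s=ctrl.state(); print(st(s["position"]),s["force"])
ims=[]
for n,(r,c) in(("scene",(205,205)),("side",(185,250))):
    p=ctrl.grab_frame(n); ims.append(cv2.resize(p["frame"][r:r+70,c:c+84,::-1],(400,333),interpolation=2))
cv2.imwrite("pics/j.png",np.hstack(ims))
E
```

```text
time: 12.38
position: [628.6, -96.0, -16.8]
ee_rot: [-1.113, -2.933, 0.001]
force: [-12.9, 1.7, 11.6]
finger_gap: 64.1
finger_force: 9.2
[-5.25267162 31.61254891] [-12.87273849   1.67617687  11.58551027]
```

View pics/j.png

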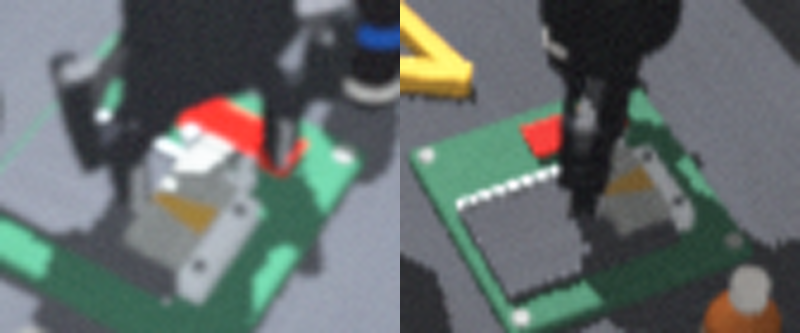

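The coupon's front edge appears flat along the stop in both views: scene crop (210,210), side crop (665,205). The tool moved 2.8 mm during that push, so I push again to confirm it is seated.

```bash
python3 -m handwheel '[{"rx":0,"ry":0,"rz":0,"dx":-0.0012,"dy":0.0009,"dz":0.0,"claw":0.064},{"rx":0,"ry":0,"rz":0,"dx":-0.0016,"dy":0.0012,"dz":0.0,"claw":0.064},{"rx":0,"ry":0,"rz":0,"dx":-0.0016,"dy":0.0012,"dz":0.0,"claw":0.064}]'
python3 chk.py
```

```text
time: 12.85
position: [628.8, -96.0, -17.0]
ee_rot: [-1.112, -2.93, 0.002]
force: [-26.5, 1.1, 23.7]
finger_gap: 64.3
finger_force: 17.4
[-5.00740909 31.66173033] -17.018957162213002 [-26.49483846   1.10955152  23.66588143]
scene 100 tail z 21.937842516093777 y 63.22632841534544
[(array([ 2.2, -1.7]), np.float64(29.0), 0.54)]
brass 36 [0.39889881 5.31042328] ((-1.1765985488891602, 4.337883949279785), (24.38730239868164, 10.823067665100098), 9.156661033630371)
side 48 tail z 22.21790729622227 y 62.528662388397834
[(array([-1.4, -8.5]), np.float64(31.0), 0.43)]
brass 21 [2.40034151 5.07344106] ((0.9778509140014648, 4.21869421005249), (10.38629150390625, 20.660892486572266), 87.49916076660156)
```

Firmly seated: 0.2 mm of travel at 26 N. Back off a few mm with the clip still held open, then release.

```bash
python3 -m handwheel '[{"rx":0,"ry":0,"rz":0,"dx":0.002,"dy":-0.0015,"dz":0.0,"claw":0.064},{"rx":0,"ry":0,"rz":0,"dx":0.004,"dy":-0.003,"dz":0.0,"claw":0.064},{"rx":0,"ry":0,"rz":0,"dx":0.006,"dy":-0.0045,"dz":0.0,"claw":0.064},{"rx":0,"ry":0,"rz":0,"dx":0.006,"dy":-0.0045,"dz":0.0,"claw":0.064}]'; python3 -m handwheel '[{"rx":0,"ry":0,"rz":0,"dx":0,"dy":0,"dz":-0.003,"claw":0.064},{"rx":0,"ry":0,"rz":0,"dx":0,"dy":0,"dz":-0.006,"claw":0.064},{"rx":0,"ry":0,"rz":0,"dx":0,"dy":0,"dz":-0.010,"claw":0.064},{"rx":0,"ry":0,"rz":0,"dx":0,"dy":0,"dz":-0.015,"claw":0.064},{"rx":0,"ry":0,"rz":0,"dx":0,"dy":0,"dz":-0.04,"claw":0.064},{"rx":0,"ry":0,"rz":0,"dx":0,"dy":0,"dz":-0.09,"claw":0.064},{"rx":0,"ry":0,"rz":0,"dx":0.06,"dy":-0.046,"dz":-0.14,"claw":0.064},{"rx":0,"ry":0,"rz":0,"dx":0.12,"dy":-0.09,"dz":-0.18,"claw":0.064},{"rx":0,"ry":0,"rz":0,"dx":0.12,"dy":-0.09,"dz":-0.18,"claw":0.064},{"rx":0,"ry":0,"rz":0,"dx":0.12,"dy":-0.09,"dz":-0.18,"claw":0.064}]'
python3 chk.py
python3 - <<'E'
from h import *
p=ctrl.grab_frame("wrist"); q=ctrl.grab_frame("scene")
P=cloud(q); uv=np.argwhere(np.hypot(P[...,0]-632,P[...,1]+110)<60).mean(0).astype(int)
a=cv2.resize(q["frame"][205:275,205:289,::-1],(400,333),interpolation=2)
W=wcloud(p); v,u=np.argwhere((np.hypot(W[...,0]-632,W[...,1]+128)<20)&(p["depth"]>150)).mean(0).astype(int)
v0,u0=max(v-42,0),max(u-50,0); b=cv2.resize(p["frame"][v0:v0+83,u0:u0+100,::-1],(400,333),interpolation=2)
cv2.imwrite("pics/k.png",np.hstack([a,b]))
E
```

```text
time: 13.55
position: [626.6, -96.2, -16.3]
ee_rot: [1.114, 2.936, 0.001]
force: [1.5, 0.5, 6.6]
finger_gap: 64.2
finger_force: 3.5
time: 14.8
position: [474.8, -83.9, 165.5]
ee_rot: [1.114, 2.934, -0.0]
force: [1.0, -0.2, -0.4]
finger_gap: 64.2
finger_force: 0.0
[-159.53644667   32.98217623] 165.46015645270109 [ 1.01400123 -0.16875227 -0.41596371]
scene 208 tail z 25.82679440565367 y 66.0817820940448
[(array([ 0.7, -2. ]), np.float64(29.0), 0.75)]
brass 28 [1.71566778 5.52511292] ((-0.19348907470703125, 6.067996978759766), (20.084531784057617, 8.820286750793457), 4.22719669342041)
side 151 tail z 27.72904424003929 y 66.0595064147811
[(array([-3. , -2.6]), np.float64(34.0), 0.48)]
brass 23 [2.20247992 5.26738494] ((1.2159833908081055, 5.789128303527832), (10.921379089355469, 20.12410545349121), 82.7186508178711)
```

View pics/k.png

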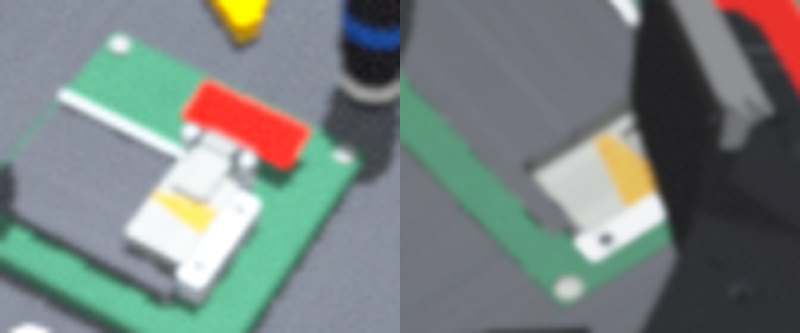

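The coupon sits square and flush against the stop at scene crop (205,225). The nose rests on it at (200,170), and the arm is clear.

```bash
python3 -c "
from rig import ctrl
print(ctrl.close_job())"
```

```text
the job is handed in; nothing more can be done
None
```

I handed the job in; it gave no verdict. In the last pictures the coupon is square against the end stop with the clip nose resting on it. The arm is clear, and none of my moves met a bystander.

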